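# Set the bedroom for the night at the bedside switches

## Robot

A 6-joint arm with a two-finger parallel gripper is mounted at the origin on the work surface. World frame = base frame: x ahead of the robot, y to its left, z up, the work surface at z = 0. Lengths are in m, angles in rad, forces in N, time in s.
With the tool pointing down it reaches from about 0.4 to 0.825 m from the base axis. Payload 7 kg.
Tool frame: the origin (TCP) lies at the centre of the arm's flange, where the gripper is bolted on; the fingertips stand 173 mm ahead of it and the grasp point (between the pads) lies 155 mm ahead of it; z points along the fingers, y is the line along which they close (so a half turn about z gives the same grasp; the last joint's range is limited). The gripper opens to 85 mm and grips with 20 to 120 N. Pads are 22 mm wide; open, the fingers measure 114 mm over their backs; the gripper's body (76 mm by 85 mm) begins 54 mm behind the grasp point. The pads swing forward as they close: fully open they stand 13 mm farther back than shut.
Start: joints at [1.511, 0.359, 0.012, 0, -1.224, -0.288], TCP at [0.23, 0.635, 0.405] pointing down, gripper open.
Joint ranges: [-3.07, 3.07], [-1.43, 2.12], [-1.02, 1.25], [-3.03, 1.67], [-3.05, -0], [-3.03, 3.03]. Speed limits (rad/s): [2.39, 2.39, 3.01, 3.14, 3.14, 3.14].

## Interface

Orientations are given as a rotation vector (axis times angle).
In Python, from plant import state, camera, camera_params, sign_off gives the robot as it stands.
- The arm moves only by the tool jog_arm, never from a script. Its argument "moves" is a list of rows, each a list of 7 numbers: the gripper's target within -1 to 1 (shut at 1, half-way at 0, fully open at -1), then the shift along the tool's x, y, z in cm, then the turn, a rotation vector about the tool's x, y, z in degrees. In form: [[grip, x, y, z, ax, ay, az], ...]. A call has 1 to 5 rows; each row is the pose to reach, as a shift and turn from the pose commanded when the call began, along the tool's axes at that moment; what a row does not reach only later rows make up. A row lasts 1/8 s, in which the tool goes at most 62.5 mm and 10.7 degrees, less where a joint would pass 70% of its speed; a pose out of reach is approached as far as the arm can. A call with a gripper value outside its range is refused whole. The fingers move at their own pace and stop on an object; "force" is the grip in N (left out, the last holds). Time passes only in rows, so rows that repeat a pose let the fingers close. It gives the time, the measured TCP pose, the force, the opening and the grip force at its end, in the units of the state.
- state(): the state, without advancing time (a new reading comes with each control period).
- camera(name): name is "scene" or "side" or "wrist"; returns the picture (420x560x3 uint8, red, green, blue); there is no depth.
- camera_params(name): a dict with "fx", "fy", "cx", "cy" (pixels), "rvec" (rotation vector, rad) and "tvec" (3), from world to camera coordinates, as OpenCV has them; the wrist camera has in their place "tool_from_camera" (4x4, takes a point from camera to tool coordinates, whose origin is the TCP and whose axes are the flange's). Camera axes: x right, y down, z forward; pixel columns grow to the right and rows downward; lengths in m; the calibration is good to about 2 mm. A picture is of the moment at which its call begins: read the wrist's pose just before it. camera_params takes no time and is no camera call.
- sign_off(): hands the job in; it is judged then, once.
The state is a dict: "t": time; "qpos": joint angles; "qvel": joint speeds; "effort": joint torques, N m; "tool_pos": TCP position; "eef_rot": TCP orientation; "force": force on the tool from outside, world axes, zero at the start; "wrist_torque": the same for the moment, N m; "width": opening from 0.0 (shut) to 1.0 (fully open); "finger_force": force on a finger pad.
Only numpy, scipy, OpenCV 4.12 (cv2) and the standard library are available. Lean on these libraries where they do the work, as an engineer would, in place of code of your own. Each camera call takes 0.05 s, during which the arm holds its last target. There are 200 camera calls.

## Task

Set the bedroom for the night with the fingertips: press the blue key (blinds) fully in, then press the amber key (lamps) fully in, then push the green-dotted half of the rocker down until it is fully over. Leave the red key up, only touch the switches and never pick one up, and let the switches, books, vase, bowl and mug stay where they stand.

Things in the scene. Friction and masses are not known exactly. Their poses are not given: they have to be found in the camera images.
- blue_switch: The blue switch as a whole, loose on the table: a round white foot 72 mm across and 22 mm high (about 0.4 kg) with a round blue push key in the middle of its top. Origin: centre of its underside, z up.
- blue_top (a point): Centre of the flat top of the blue key (40 mm across), on the switch's axis. The key stands out 12 mm above the foot when up (34 mm above the table) and 4 mm when fully in (26 mm above the table).
- blue_key (a joint): How far the blue key is pushed straight down (m): 0 is up, 0.008 is fully in against its stop. It moves against a steady friction of about 3.5 N and stays where it is left; it does not spring back.
- amber_switch: The amber switch as a whole, loose on the table: a round white foot 72 mm across and 22 mm high (about 0.4 kg) with a round amber push key in the middle of its top. Origin: centre of its underside, z up.
- amber_top (a point): Centre of the flat top of the amber key (40 mm across), on the switch's axis. The key stands out 12 mm above the foot when up (34 mm above the table) and 4 mm when fully in (26 mm above the table).
- amber_key (a joint): How far the amber key is pushed straight down (m): 0 is up, 0.008 is fully in against its stop. It moves against a steady friction of about 3.5 N and stays where it is left; it does not spring back.
- red_switch: The red switch as a whole, loose on the table: a round white foot 72 mm across and 22 mm high (about 0.4 kg) with a round red push key in the middle of its top. Origin: centre of its underside, z up.
- red_top (a point): Centre of the flat top of the red key (40 mm across), on the switch's axis. The key stands out 12 mm above the foot when up (34 mm above the table) and 4 mm when fully in (26 mm above the table).
- red_key (a joint): How far the red key is pushed straight down (m): 0 is up, 0.008 is fully in against its stop. It moves against a steady friction of about 3.5 N and stays where it is left; it does not spring back.
- rocker_switch: The master rocker switch as a whole, loose on the table: a white block 110 (x) by 64 (y) by 24 mm high (about 0.6 kg) carrying a dark grey V-shaped rocker, 40 mm wide (y), of two flat halves each 40 mm long that meet in a shallow V on a hinge along the block's y axis, 33 mm above the table over the block's middle. Origin: centre of the block's underside, z up, x towards the half with the green dot. The block may point any way.
- rocker_press (a point): Middle of the green dot (16 mm across) on the upper face of the rocker's +x half, 27 mm from the hinge: the place to push straight down. While off, this half slopes up to the outside at 0.5 rad (dot about 46 mm above the table, outer edge 52 mm); fully over, it lies level 33 mm above the table and the plain half stands up instead.
- rocker (a joint): Angle of the rocker (rad): 0 is off (dotted half up), 0.5 is fully over to the green dot, against its stop. It moves against a steady friction of about 0.05 N m (some 1.5 to 4.5 N at the fingers) and stays where it is left.
- books: Bystander: two pale books lying on each other, 190 by 250 by 58 mm; origin at the centre of the underside.
- vase: Bystander: round stone-coloured vase, 150 mm across and 190 mm high, standing on the books, with daisies up to about 330 mm above its foot; origin at the centre of its underside.
- bowl: Bystander: brass-coloured bowl, 130 mm across the rim, 50 mm high; origin at the centre of its underside.
- mug: Bystander: white mug, 80 mm across, 90 mm high, handle on its +y side; origin at the centre of its underside.
There are look-alikes about, which are no part of the job. What is shaped like the blue_switch but pink or turquoise is not meant.

How it is judged:
By the outcome, as a careful person would: the job done as asked, in the order asked, and still so for the second after the job is handed in, with the robot touching nothing.
It also fails if it takes over 45 s, if anything falls off the work surface, if the arm or the gripper's body presses on something with over 40 N, if the wrist force passes 120 N, or if a joint passes its speed limit or range.

## Working session

There is one attempt and no reset: what is moved stays moved. The work goes in short steps, Python scripts to look and compute and a tool call to move; the robot and the scene stay as the last step left them, time stands still between calls to the robot, and variables do not carry over. Pictures are saved under pics/ and viewed, at most 10 in all, crops included, and the job is handed in when it is done.

Besides the shell and the picture viewer there is one more tool, called after "Call:" as name(argument=value, ...) on one line, values as JSON. jog_arm: Moves the arm, as the interface text tells. Its arguments: {"type":"object","properties":{"moves":{"type":"array"},"force":{"type":"number"}},"required":["moves"]}

```bash
mkdir -p pics; ls; python3 - <<'E'
from plant import *
import cv2
for n in("scene","side"):
    cv2.imwrite(f"pics/{n}0.png",camera(n)[:,:,::-1])
    print(n,camera_params(n))
print(camera_params("wrist"));print(state())
E
```

```text
pics
scene {'fx': 451.5104182799866, 'fy': 451.5104182799866, 'cx': 283.4329567782565, 'cy': 196.6646111770584, 'rvec': array([ 2.2838747 ,  1.04685742, -0.36633369]), 'tvec': array([-0.30998593, -0.31190691,  1.5712841 ])}
side {'fx': 403.5528558851953, 'fy': 403.5528558851953, 'cx': 276.1325028861948, 'cy': 214.60067805343516, 'rvec': array([ 2.23472656, -0.36397785,  0.19579121]), 'tvec': array([-0.50145118,  0.12568305,  1.16058406])}
{'fx': 313.34889736178206, 'fy': 313.34889736178206, 'cx': 279.1052721455042, 'cy': 211.74340311231884, 'tool_from_camera': array([[-3.25309517e-04, -9.44444210e-01, -3.28671610e-01,
         8.47837714e-02],
       [ 9.99999918e-01, -2.28352570e-04, -3.33595069e-04,
         3.34571667e-04],
       [ 2.40008924e-04, -3.28671692e-01,  9.44444208e-01,
         3.03755366e-02],
       [ 0.00000000e+00,  0.00000000e+00,  0.00000000e+00,
         1.00000000e+00]])}
{'t': 0.1, 'qpos': array([ 1.51109228e+00,  3.59298724e-01,  1.11670330e-02, -3.15497960e-04,
       -1.22412406e+00, -2.88096368e-01]), 'qvel': array([-0.00106899, -0.00111273,  0.0015412 ,  0.00055445, -0.0006088 ,
       -0.00024174]), 'effort': array([-1.43741727e-03, -5.84766018e+01,  2.94108242e+01,  6.95453569e+00,
       -3.17967759e-03,  3.76760170e-06]), 'tool_pos': array([0.23000523, 0.63441662, 0.40387384]), 'eef_rot': array([ 3.09271882e+00, -5.43483562e-01, -2.01625631e-04]), 'force': array([ 0.75995949,  0.06921241, -0.06499531]), 'wrist_torque': array([ 0.01169006, -0.00532563, -0.00123423]), 'finger_force': 0.0, 'width': 1.0055238292585116}
```

View pics/scene0.png

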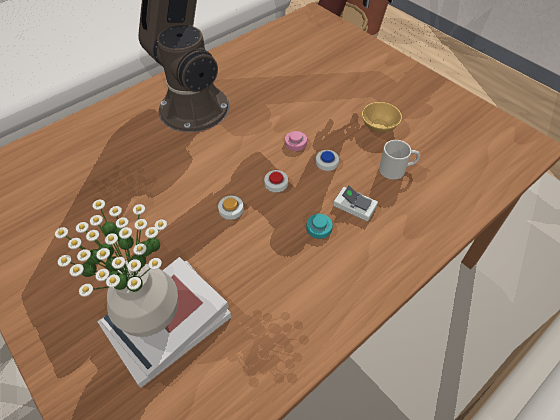

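View pics/side0.png

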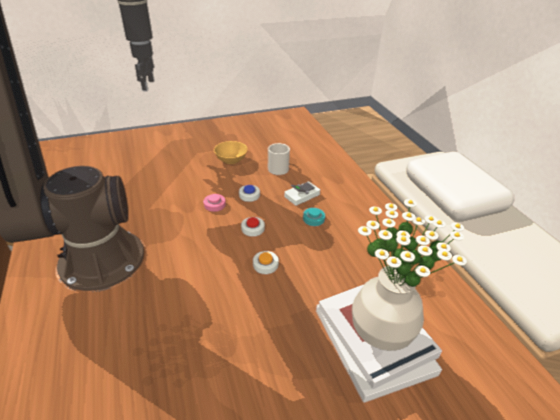

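The scene view shows blue at (327,157), red (276,178), amber (230,204) and the rocker at (355,202) with its green dot near (349,192). The side view shows blue (249,190), amber (266,259) and the rocker (302,192).

```bash
cat > h.py <<'E'
import numpy as np, cv2
from plant import *
from scipy.spatial.transform import Rotation as R
def cam(n):
    p=camera_params(n)
    if n=="wrist":
        s=state(); T=np.eye(4);T[:3,:3]=R.from_rotvec(s["eef_rot"]).as_matrix();T[:3,3]=s["tool_pos"]
        T=T@p["tool_from_camera"]
    else:
        T=np.eye(4);r=R.from_rotvec(p["rvec"]).as_matrix();T[:3,:3]=r.T;T[:3,3]=-r.T@p["tvec"]
    return p,T,camera(n)
def ray(p,T,u,v,z):
    d=T[:3,:3]@[(u-p["cx"])/p["fx"],(v-p["cy"])/p["fy"],1]
    return T[:3,3]+d*(z-T[2,3])/d[2]
HUE=dict(blue=(105,130,120),amber=(13,22,150),green=(45,75,80),red=(172,180,130),red2=(0,4,170))
def blobs(img,c,amin=8,box=None):
    lo,hi,s=HUE[c]; m=cv2.inRange(cv2.cvtColor(img,cv2.COLOR_RGB2HSV),(lo,s,50),(hi,255,255))
    if box: k=np.zeros_like(m);k[box[1]:box[3],box[0]:box[2]]=255;m&=k
    n,_,st,ce=cv2.connectedComponentsWithStats(m)
    return sorted([(int(st[i,4]),*ce[i].round(1),st[i,2:4].tolist()) for i in range(1,n) if st[i,4]>=amin],reverse=True)[:4]
E
python3 - <<'E'
from h import *
for n,box in(("scene",(200,120,420,240)),("side",(190,130,330,290))):
    p,T,i=cam(n); print(n,T[:3,3].round(3))
    for c,z in(("blue",.033),("amber",.033),("green",.046),("red",.033),("red2",.033)):
        for b in blobs(i,c,4,box): print(c,b,ray(p,T,b[1],b[2],z).round(4))
E
```

```text
scene [ 1.127 -0.556  1.041]
blue (118, np.float64(327.2), np.float64(156.2), [13, 11]) [0.4915 0.1627 0.033 ]
amber (135, np.float64(229.8), np.float64(203.7), [14, 12]) [ 0.444  -0.1714  0.033 ]
green (25, np.float64(349.0), np.float64(192.6), [5, 6]) [0.6411 0.1019 0.046 ]
red (6, np.float64(276.0), np.float64(182.8), [5, 2]) [ 0.4703 -0.0239  0.033 ]
red2 (113, np.float64(275.6), np.float64(177.3), [13, 11]) [ 0.4534 -0.0112  0.033 ]
side [ 0.195 -0.932  0.841]
blue (60, np.float64(248.8), np.float64(189.0), [10, 7]) [0.4844 0.1558 0.033 ]
amber (573, np.float64(229.9), np.float64(150.7), [35, 23]) [0.4846 0.4241 0.033 ]
amber (121, np.float64(265.2), np.float64(258.2), [13, 11]) [ 0.4371 -0.1757  0.033 ]
amber (6, np.float64(222.3), np.float64(193.5), [5, 4]) [0.3925 0.1578 0.033 ]
amber (5, np.float64(215.0), np.float64(192.0), [5, 1]) [0.371  0.1736 0.033 ]
green (7, np.float64(297.3), np.float64(187.0), [4, 3]) [0.6398 0.0997 0.046 ]
red2 (83, np.float64(252.2), np.float64(222.2), [12, 9]) [ 0.4462 -0.0159  0.033 ]
```

Call:
jog_arm(moves=[[1, 40.4, 35.9, 8, 0, 0, 0], [1, 40.4, 35.9, 8, 0, 0, 0], [1, 40.4, 35.9, 8, 0, 0, 0], [1, 40.4, 35.9, 8, 0, 0, 0], [1, 40.4, 35.9, 8, 0, 0, 0]])

```text
t: 0.82
tool_pos: [0.3778, 0.3609, 0.3588]
eef_rot: [-3.094, 0.543, -0.0]
force: [1.3, 0.4, -0.2]
width: 0.001
finger_force: 0.0
```

Call:
jog_arm(moves=[[1, 17.2, 15.2, 3.5, 0, 0, 0], [1, 17.2, 15.2, 3.5, 0, 0, 0], [1, 17.2, 15.2, 3.5, 0, 0, 0], [1, 17.2, 15.2, 3.5, 0, 0, 0], [1, 17.2, 15.2, 3.5, 0, 0, 0]])

```text
t: 1.45
tool_pos: [0.4879, 0.1586, 0.3232]
eef_rot: [3.092, -0.55, -0.002]
force: [0.5, 0.0, 0.2]
width: -0.005
finger_force: 0.0
```

```bash
cat > look.py <<'E'
import sys
from h import *
# look.py colour z [png]: target from wrist; prints needed shift of TCP (tool axes, cm) 
c,z=sys.argv[1],float(sys.argv[2])
p,T,i=cam("wrist"); s=state(); M=R.from_rotvec(s["eef_rot"]).as_matrix()
print("t",s["t"],"tcp",s["tool_pos"].round(4),"F",s["force"].round(1))
for b in blobs(i,c,60):
    P=ray(p,T,b[1],b[2],z); d=M.T@(P-s["tool_pos"])*100
    print(b,P.round(4),"tool cm",d.round(2),"tip gap",(d[2]-17.3).round(2))
if len(sys.argv)>3: cv2.imwrite(sys.argv[3],i[:,:,::-1])
E
python3 look.py blue .034 pics/w1.png
```

```text
t 1.5 tcp [0.4876 0.1599 0.3236] F [ 0.  -0.5 -0. ]
(1449, np.float64(267.7), np.float64(207.4), [44, 42]) [0.4897 0.1679 0.034 ] tool cm [-0.07 -0.84 28.96] tip gap 11.66
```

View pics/w1.png

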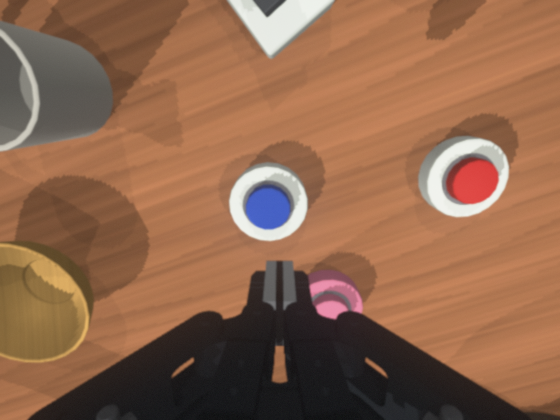

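Wrist view: blue key at (268,207), red at (473,180), pink look-alike below, rocker corner at top. I'll move over blue and re-check nearer.

Call:
jog_arm(moves=[[1, -0.1, -0.8, 6, 0, 0, 0], [1, -0.1, -0.8, 6, 0, 0, 0], [1, -0.1, -0.8, 6, 0, 0, 0]])

```text
t: 1.88
tool_pos: [0.4893, 0.1701, 0.2652]
eef_rot: [-3.095, 0.541, -0.001]
force: [0.1, 0.1, 0.7]
width: -0.003
finger_force: 0.0
```

```bash
python3 look.py blue .034 pics/w2.png
```

```text
t 1.925 tcp [0.4895 0.1701 0.2657] F [-0.1  0.2  0.1]
(2252, np.float64(281.6), np.float64(230.2), [55, 53]) [0.4901 0.1677 0.034 ] tool cm [ 0.1   0.24 23.17] tip gap 5.87
```

View pics/w2.png

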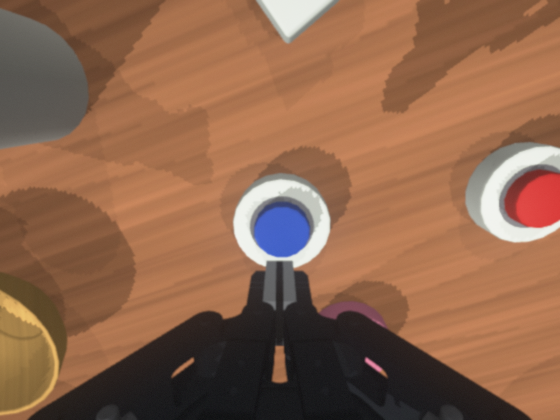

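Blue is centred at (282,230), consistent with the earlier fix (0.490, 0.168).

Call:
jog_arm(moves=[[1, 0.1, 0.1, 4, 0, 0, 0], [1, 0.1, 0.1, 5.5, 0, 0, 0], [1, 0.1, 0.1, 5.9, 0, 0, 0], [1, 0.1, 0.1, 6.3, 0, 0, 0], [1, 0.1, 0.1, 6.3, 0, 0, 0]])

```text
t: 2.55
tool_pos: [0.4899, 0.1681, 0.2016]
eef_rot: [-3.093, 0.543, -0.002]
force: [0.2, -0.3, -0.4]
width: 0.005
finger_force: 0.0
```

Call:
jog_arm(moves=[[1, 0, 0, 0.1, 0, 0, 0], [1, 0, 0, 0.2, 0, 0, 0]])

```text
t: 2.8
tool_pos: [0.49, 0.1681, 0.1995]
eef_rot: [-3.093, 0.543, -0.002]
force: [-0.9, 0.2, 4.0]
width: 0.001
finger_force: 2.4
```

Call:
jog_arm(moves=[[1, 0, 0, 0.1, 0, 0, 0], [1, 0, 0, 0.2, 0, 0, 0]])

```text
t: 3.05
tool_pos: [0.4901, 0.1682, 0.1992]
eef_rot: [-3.094, 0.541, -0.003]
force: [-10.2, -0.2, 35.7]
width: 0.001
finger_force: 17.6
```

Call:
jog_arm(moves=[[1, 0, 0, -0.5, 0, 0, 0], [1, 0, 0, -6.5, 0, 0, 0], [1, 0, 0, -10, 0, 0, 0], [1, 0, 0, -10, 0, 0, 0]])

```text
t: 3.55
tool_pos: [0.4904, 0.1683, 0.2998]
eef_rot: [-3.09, 0.542, -0.006]
force: [-0.5, -0.1, -0.5]
width: 0.002
finger_force: 0.0
```

```bash
python3 look.py blue .026 pics/w3.png; python3 - <<'E'
from h import *
s=state();M=R.from_rotvec(s["eef_rot"]).as_matrix()
print(M.T@(np.array([.446,-.168,.30])-s["tool_pos"])*100)
E
```

```text
t 3.6 tcp [0.4897 0.1679 0.2979] F [ 0.4  0.5 -0.2]
(1570, np.float64(281.4), np.float64(214.0), [46, 43]) [0.4892 0.1679 0.026 ] tool cm [-0.09  0.09 27.19] tip gap 9.89
[ 7.34511436 33.06955659 -0.28076675]
```

View pics/w3.png

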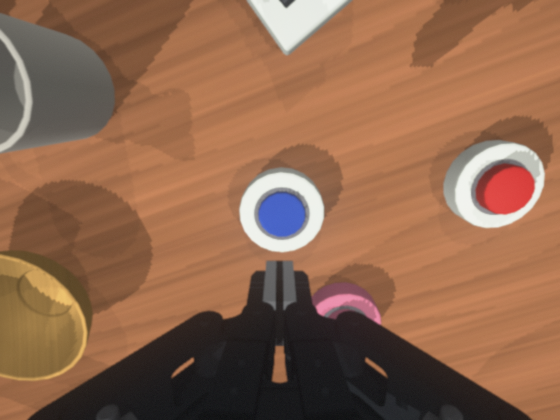

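The blue key (281,214) now sits low in its foot, and the switch has not moved. On to amber.

Call:
jog_arm(moves=[[1, 7.3, 33.1, 0, 0, 0, 0], [1, 7.3, 33.1, 0, 0, 0, 0], [1, 7.3, 33.1, 0, 0, 0, 0], [1, 7.3, 33.1, 0, 0, 0, 0], [1, 7.3, 33.1, 0, 0, 0, 0]])

```text
t: 4.22
tool_pos: [0.4479, -0.1438, 0.2958]
eef_rot: [3.094, -0.543, -0.003]
force: [1.1, 0.4, -0.2]
width: 0.003
finger_force: 0.0
```

```bash
python3 look.py amber .034
```

```text
t 4.275 tcp [ 0.4462 -0.1489  0.2954] F [ 0.1 -3.9  0.2]
(1593, np.float64(312.7), np.float64(211.9), [45, 47]) [ 0.4422 -0.1701  0.034 ] tool cm [ 0.45  2.08 26.14] tip gap 8.84
```

Call:
jog_arm(moves=[[1, 0.4, 2.1, 3, 0, 0, 0], [1, 0.4, 2.1, 3, 0, 0, 0], [1, 0.4, 2.1, 3, 0, 0, 0]])

```text
t: 4.65
tool_pos: [0.4456, -0.1629, 0.2666]
eef_rot: [3.094, -0.544, -0.002]
force: [-0.2, -0.1, 0.3]
width: -0.001
finger_force: 0.0
```

```bash
python3 look.py amber .034
```

```text
t 4.7 tcp [ 0.4459 -0.1626  0.2671] F [-0.3 -0.1  1.5]
(2177, np.float64(286.7), np.float64(232.3), [54, 53]) [ 0.4426 -0.1679  0.034 ] tool cm [-0.13  0.61 23.31] tip gap 6.01
```

Call:
jog_arm(moves=[[1, -0.1, 0.6, 3.5, 0, 0, 0], [1, -0.1, 0.6, 5.2, 0, 0, 0], [1, -0.1, 0.6, 5.6, 0, 0, 0], [1, -0.1, 0.6, 6.0, 0, 0, 0], [1, -0.1, 0.6, 6.4, 0, 0, 0]])

```text
t: 5.32
tool_pos: [0.4432, -0.1681, 0.2038]
eef_rot: [-3.094, 0.542, -0.003]
force: [-0.8, 2.5, 3.6]
width: 0.001
finger_force: 1.8
```

Call:
jog_arm(moves=[[1, 0, 0, 0.15, 0, 0, 0], [1, 0, 0, 0.3, 0, 0, 0]])

```text
t: 5.58
tool_pos: [0.4431, -0.1683, 0.2004]
eef_rot: [-3.094, 0.543, -0.003]
force: [1.2, 1.6, 2.9]
width: 0.002
finger_force: 1.7
```

Call:
jog_arm(moves=[[1, 0, 0, 0.1, 0, 0, 0], [1, 0, 0, 0.2, 0, 0, 0]])

```text
t: 5.82
tool_pos: [0.4432, -0.1685, 0.1992]
eef_rot: [3.094, -0.542, 0.003]
force: [-4.7, 5.1, 28.7]
width: -0.001
finger_force: 14.2
```

Against the stop. Lift, and look at the result.

Call:
jog_arm(moves=[[1, 0, 0, -0.5, 0, 0, 0], [1, 0, 0, -6.5, 0, 0, 0], [1, 0, 0, -10, 0, 0, 0], [1, 0, 0, -10, 0, 0, 0]])

```text
t: 6.32
tool_pos: [0.4429, -0.1686, 0.3004]
eef_rot: [-3.093, 0.544, -0.007]
force: [0.2, -0.2, -1.4]
width: 0.001
finger_force: 0.0
```

```bash
python3 look.py amber .026 pics/w4.png; python3 - <<'E'
from h import *
s=state();M=R.from_rotvec(s["eef_rot"]).as_matrix()
print(M.T@(np.array([.641,.107,.30])-s["tool_pos"])*100)
E
```

```text
t 6.375 tcp [ 0.4422 -0.1685  0.2987] F [ 0.3 -0.6  0. ]
(1512, np.float64(278.8), np.float64(215.0), [45, 43]) [ 0.4414 -0.1676  0.026 ] tool cm [-0.15 -0.03 27.27] tip gap 9.97
[  9.28088132 -32.68397595  -0.08998626]
```

View pics/w4.png

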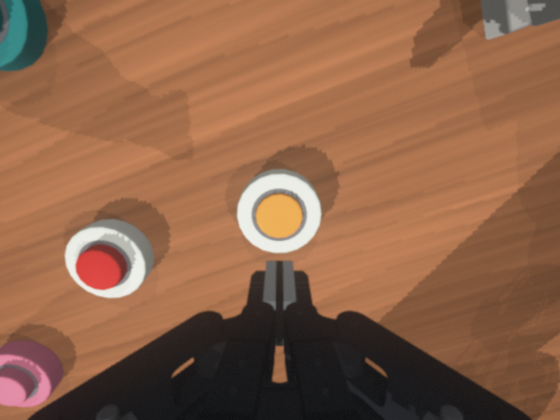

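Amber (279,215) is in, and its foot is undisturbed. On to the rocker.

Call:
jog_arm(moves=[[1, 9.3, -32.7, 0, 0, 0, 0], [1, 9.3, -32.7, 0, 0, 0, 0], [1, 9.3, -32.7, 0, 0, 0, 0], [1, 9.3, -32.7, 0, 0, 0, 0], [1, 9.3, -32.7, 0, 0, 0, 0]])

```text
t: 7.0
tool_pos: [0.6257, 0.0865, 0.2958]
eef_rot: [3.092, -0.544, -0.005]
force: [1.2, -1.0, 0.4]
width: 0.002
finger_force: 0.0
```

Call:
jog_arm(moves=[[1, 1, -3.5, 0, 0, 0, 0], [1, 1, -3.5, 0, 0, 0, 0], [1, 1, -3.5, 0, 0, 0, 0]])

```text
t: 7.38
tool_pos: [0.6459, 0.1141, 0.2959]
eef_rot: [3.092, -0.543, -0.005]
force: [-0.7, -0.3, -0.2]
width: 0.001
finger_force: 0.0
```

```bash
python3 look.py green .046 pics/w5.png
```

```text
t 7.425 tcp [0.6459 0.1137 0.2966] F [-0.7 -0.  -1. ]
(367, np.float64(293.8), np.float64(223.0), [22, 22]) [0.6407 0.1034 0.046 ] tool cm [-0.09  1.11 25.06] tip gap 7.76
```

View pics/w5.png

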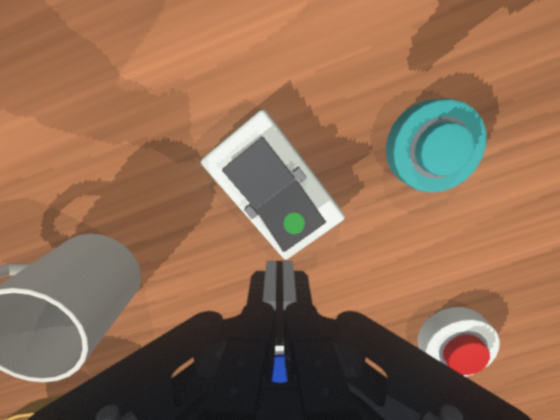

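The rocker's dot is at (294,223), with the hinge near (275,192) and the axis about 38° off the tool's x. I'll press just outside the dot's middle.

Call:
jog_arm(moves=[[1, -0.2, 1.2, 3, 0, 0, 0], [1, -0.2, 1.2, 3, 0, 0, 0], [1, -0.2, 1.2, 3, 0, 0, 0]])

```text
t: 7.8
tool_pos: [0.6409, 0.1035, 0.2689]
eef_rot: [-3.094, 0.544, -0.001]
force: [-0.2, 0.3, 1.2]
width: 0.004
finger_force: 0.0
```

```bash
python3 look.py green .046
```

```text
t 7.85 tcp [0.6411 0.1038 0.2693] F [0.5 1.  1. ]
(457, np.float64(279.0), np.float64(237.5), [23, 24]) [0.6406 0.1034 0.046 ] tool cm [-0.07  0.07 22.33] tip gap 5.03
```

Call:
jog_arm(moves=[[1, -0.2, 0.2, 3, 0, 0, 0], [1, -0.2, 0.2, 4.4, 0, 0, 0], [1, -0.2, 0.2, 4.9, 0, 0, 0], [1, -0.2, 0.2, 5.4, 0, 0, 0], [1, -0.2, 0.2, 5.8, 0, 0, 0]])

```text
t: 8.48
tool_pos: [0.6384, 0.1029, 0.2105]
eef_rot: [-3.094, 0.543, -0.002]
force: [-0.5, -0.1, 2.3]
width: -0.001
finger_force: 1.4
```

Call:
jog_arm(moves=[[1, 0, 0, 0.2, 0, 0, 0], [1, 0, 0, 0.4, 0, 0, 0]])

```text
t: 8.72
tool_pos: [0.6383, 0.1028, 0.2063]
eef_rot: [-3.094, 0.543, -0.001]
force: [-5.2, 0.6, 14.8]
width: 0.005
finger_force: 7.8
```

Call:
jog_arm(moves=[[1, 0, 0, 0.05, 0, 0, 0], [1, 0, 0, 0.05, 0, 0, 0]])

```text
t: 8.98
tool_pos: [0.6382, 0.1028, 0.2064]
eef_rot: [-3.094, 0.543, -0.001]
force: [-3.5, -0.1, 8.2]
width: -0.001
finger_force: 4.1
```

Call:
jog_arm(moves=[[1, 0, 0, -0.5, 0, 0, 0], [1, 0, 0, -6.5, 0, 0, 0], [1, 0, 0, -12, 0, 0, 0], [1, 0, 0, -14, 0, 0, 0], [1, 0, 0, -14, 0, 0, 0]])

```text
t: 9.6
tool_pos: [0.6385, 0.1029, 0.3478]
eef_rot: [-3.092, 0.543, -0.006]
force: [-0.2, -0.7, -0.8]
width: -0.002
finger_force: 0.0
```

```bash
python3 look.py green .033 pics/w6.png
```

```text
t 9.65 tcp [0.638  0.1028 0.346 ] F [ 0.8  0.3 -0. ]
(229, np.float64(280.9), np.float64(199.5), [17, 17]) [0.6373 0.1023 0.033 ] tool cm [-0.08  0.11 31.29] tip gap 13.99
```

View pics/w6.png

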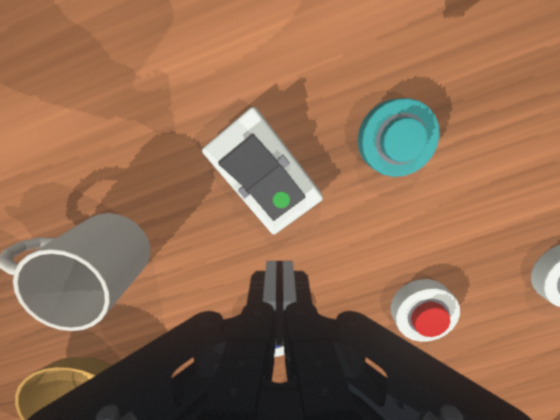

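The rocker is over: the dot (281,200) lies level and has moved outward 3.5 mm as expected, the block is in place and red is up. Handing in.

```bash
python3 -c "
from plant import *
print(sign_off())"
```

```text
the job is handed in; nothing more can be done
None
```

I pressed the blue key, then the amber key, each to its stop, then pushed the rocker fully over to the green dot; red stayed up, nothing I could see had moved, and the job is handed in (about 10 s used).

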